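Tap the manifold's bolts, find the loose one and hold its cap open

TASK

One of the three bolts on the grey watering manifold has worked loose: tap the bolt heads down from above until you find the one that sinks, then lift that bolt's hinged cap by its knob to about sixty degrees and finish while still holding it open, because it falls shut when let go. Keep the caps of the tight bolts shut, do not open a cap before its bolt has been tapped down, and leave the other things on the bench where they are.

Things in the scene. Friction and masses are not known exactly. Their poses are not given: they have to be found in the camera images.
- manifold: Grey watering manifold fixed to the bench: a 226 x 78 mm head plate on a 145 mm stand, carrying three identical bolt stations in a row 75 mm apart. Origin at the table under the middle bolt; its y axis runs along the row toward station 1 (left, +y), its x axis points away from the robot toward the hinges and the rear pipe, z up. The head plate's top is 145 mm up and its front edge 34 mm in front (-x) of the row of bolts.
- bolt_1_head (a point): Centre of the top face of the left bolt's hexagonal steel head (21 mm across, 196 mm above the table, standing 17 mm proud of its cap through a 30 mm round window). It moves down with the bolt.
- bolt_2_head (a point): Centre of the top face of the middle bolt's hexagonal steel head (21 mm across, 196 mm above the table, standing 17 mm proud of its cap through a 30 mm round window). It moves down with the bolt.
- bolt_3_head (a point): Centre of the top face of the right bolt's hexagonal steel head (21 mm across, 196 mm above the table, standing 17 mm proud of its cap through a 30 mm round window). It moves down with the bolt.
- bolt_1 (a joint): How far the left bolt has sunk, m: 0 = as found, 0.010 = bottomed. A tight bolt does not sink (under 1 mm) however it is tapped; the one loose bolt sinks 10 mm under a push of about 2 to 3 N and stays down. All three look the same before tapping; which one is loose changes.
- bolt_2 (a joint): How far the middle bolt has sunk, m: 0 = as found, 0.010 = bottomed. A tight bolt does not sink (under 1 mm) however it is tapped; the one loose bolt sinks 10 mm under a push of about 2 to 3 N and stays down. All three look the same before tapping; which one is loose changes.
- bolt_3 (a joint): How far the right bolt has sunk, m: 0 = as found, 0.010 = bottomed. A tight bolt does not sink (under 1 mm) however it is tapped; the one loose bolt sinks 10 mm under a push of about 2 to 3 N and stays down. All three look the same before tapping; which one is loose changes.
- cap_1_knob (a point): Centre of the grip knob of the left bolt's cap: a horizontal round bar, 16 mm diameter and 18 mm long along the manifold's y, on a 10 mm wide neck. With the cap shut it is 176 mm above the table and 60 mm in front (-x) of the bolt; free air beside, below and in front of it. Pinched on its two end faces (fingers closing along the manifold's y) it can turn between the fingers as the cap swings.
- cap_2_knob (a point): Centre of the grip knob of the middle bolt's cap: a horizontal round bar, 16 mm diameter and 18 mm long along the manifold's y, on a 10 mm wide neck. With the cap shut it is 176 mm above the table and 60 mm in front (-x) of the bolt; free air beside, below and in front of it. Pinched on its two end faces (fingers closing along the manifold's y) it can turn between the fingers as the cap swings.
- cap_3_knob (a point): Centre of the grip knob of the right bolt's cap: a horizontal round bar, 16 mm diameter and 18 mm long along the manifold's y, on a 10 mm wide neck. With the cap shut it is 176 mm above the table and 60 mm in front (-x) of the bolt; free air beside, below and in front of it. Pinched on its two end faces (fingers closing along the manifold's y) it can turn between the fingers as the cap swings.
- cap_1_hinge (a point): Hinge of the left cap, fixed: 176 mm above the table, 30 mm behind (+x) the bolt, axis along the manifold's y. The knob's centre swings round it at 90 mm radius.
- cap_2_hinge (a point): Hinge of the middle cap, fixed: 176 mm above the table, 30 mm behind (+x) the bolt, axis along the manifold's y. The knob's centre swings round it at 90 mm radius.
- cap_3_hinge (a point): Hinge of the right cap, fixed: 176 mm above the table, 30 mm behind (+x) the bolt, axis along the manifold's y. The knob's centre swings round it at 90 mm radius.
- cap_1 (a joint): Angle of the left bolt's dark steel cap (46 mm wide, 6 mm thick, 0.12 kg), rad: 0 = shut and level; grows as the knob is lifted up and back toward the hinge; stop at 1.3. It falls shut when let go.
- cap_2 (a joint): Angle of the middle bolt's dark steel cap (46 mm wide, 6 mm thick, 0.12 kg), rad: 0 = shut and level; grows as the knob is lifted up and back toward the hinge; stop at 1.3. It falls shut when let go.
- cap_3 (a joint): Angle of the right bolt's dark steel cap (46 mm wide, 6 mm thick, 0.12 kg), rad: 0 = shut and level; grows as the knob is lifted up and back toward the hinge; stop at 1.3. It falls shut when let go.
- gem_jar: Glass jar of blue gems, 62 mm across, 90 mm tall; bystander. Origin: centre of its underside.
- pin_tin: Shallow round tin with lid, 70 mm across, 36 mm tall; bystander. Origin: centre of its underside.
- tape_roll: Roll of tape lying flat, 91 mm across, 24 mm tall; bystander. Origin: centre of its underside.
- clay_pot: Small empty clay pot, 53 mm across, 48 mm tall; bystander. Origin: centre of its underside.

How it is judged:
By the outcome, as a careful person would: the job done as asked, in the order asked, and still so for the second after the job is handed in, while the arm keeps its last pose, push and grip.
It also fails if it takes over 48 s, if anything falls off the work surface, if the arm or the gripper's body presses on something with over 40 N, if the wrist force passes 120 N, or if a joint passes its speed limit or range.

ROBOT

A 6-joint arm with a two-finger parallel gripper is mounted at the origin on the work surface; the furniture and walls round the work are solid. World frame = base frame: x ahead of the robot, y to its left, z up, the work surface at z = 0. Lengths are in m, angles in rad, forces in N, time in s.
With the tool pointing down it reaches from about 0.325 to 0.775 m from the base axis. Payload 5.5 kg.
Tool frame: the origin (TCP) lies between the finger pads; the fingertips stand 25 mm ahead of it and the grasp point (between the pads) lies 6 mm ahead of it; x points along the fingers, z is the direction in which the jaws open and shut, and the axes are right-handed (so a half turn about x gives the same grasp; the last joint's range is limited). The gripper opens to 88 mm and grips with 3 to 60 N. Pads are 20 mm wide; open, the fingers measure 115 mm over their backs; the gripper's body (75 mm by 178 mm) begins 61 mm behind the grasp point.
Start: joints at [1.097, 0.091, 1.231, -0, 1.82, -0.057], TCP at [0.243, 0.549, 0.248] pointing down, gripper open.
Joint ranges: [-2.87, 2.87], [-0.86, 2.18], [0.17, 2.46], [-1.51, 4.65], [0.06, 2.69], [-2.65, 2.65]. Speed limits (rad/s): [2.57, 2.57, 3.01, 3.14, 3.14, 3.14].

INTERFACE

Orientations are given as a 3x3 rotation matrix whose columns are the frame's x, y, z axes.
In Python, from cell import bot gives the robot as it stands.
- The arm moves only by the tool carry_out, never from a script. Its argument "increments" is a list of rows, each a list of 7 numbers: the shift along the tool's x, y, z in m, then the turn, a rotation vector about the tool's x, y, z in degrees, then the opening in per cent of the stroke, from 0 (shut) to 100 (fully open). A call has 1 to 5 rows; each row shifts and turns the commanded pose from where the row before left it, along the tool's axes as they then stand; what a row does not reach is not made up. A row lasts 1/8 s, in which the tool goes at most 62.5 mm and 10.7 degrees, less where a joint would pass 70% of its speed; a pose out of reach is approached as far as the arm can. A call is refused whole if a number of a shift passes 0.0625 or a number of a turn 10.7, either way. A call with a gripper value outside its range is refused whole. The fingers move at their own pace and stop on an object; "force" is the grip in N (left out, the last holds). Time passes only in rows, so rows that do not move let the fingers close. It gives the time, the measured TCP pose, the force and the opening at its end, in the units of the state.
- bot.sense(): the state, without advancing time (a new reading comes with each control period).
- bot.read_camera(name): name is "scene" or "top" or "wrist"; returns the picture (420x560x3 uint8, red, green, blue); there is no depth.
- bot.camera_model(name): a dict with "fx", "fy", "cx", "cy" (pixels), "world_from_camera" (4x4, takes a point from camera to world coordinates); the wrist camera has in their place "mount" (4x4, takes a point from camera to tool coordinates, whose origin is the TCP and whose axes are the tool frame's). Camera axes: x right, y up, looking along -z (the intrinsics and any distortion apply to the point x, -y, -z); pixel columns grow to the right and rows downward; lengths in m; the calibration is good to about 2 mm. A picture is of the moment at which its call begins: read the wrist's pose just before it. camera_model takes no time and is no camera call.
- bot.job_done(): hands the job in, once; it reports no verdict.
The state is a dict: "time_s": time; "joint_pos": joint angles; "dq": joint speeds; "tau": joint torques, N m; "position": TCP position; "tcp_rot": TCP orientation; "wrist_force": force on the tool from outside, world axes, zero at the start; "torque": the same for the moment, N m; "finger_gap": finger opening in m.
Only numpy, scipy, OpenCV 4.12 (cv2) and the standard library are available. Lean on these libraries where they do the work, as an engineer would, in place of code of your own. Each camera call takes 0.05 s, during which the arm holds its last target.

## Working session

There is one attempt and no reset: what is moved stays moved. The work goes in short steps, Python scripts to look and compute and a tool call to move; the robot and the scene stay as the last step left them, time stands still between calls to the robot, and variables do not carry over. Pictures are saved under pics/ and viewed, and the job is handed in when it is done.

Besides the shell and the picture viewer there is one more tool, called after "Emit:" as a command line: name --pt "numbers of a row" for each row, then --argument value for the rest. carry_out: Moves the arm, as the interface text tells. Its arguments: {"type":"object","properties":{"increments":{"type":"array","items":{"type":"array","items":{"type":"number"}}},"force":{"type":"number"}},"required":["increments"]}

```bash
ls; mkdir -p pics
python3 - <<'E'
from cell import bot
import cv2
s=bot.sense()
for k,v in s.items(): print(k,v)
for n in ["scene","top"]:
    print(n,bot.camera_model(n)); cv2.imwrite(f"pics/{n}0.png",bot.read_camera(n)[:,:,::-1])
print(bot.camera_model("wrist"))
E
```

```text
pics
time_s 0.0
joint_pos [ 1.09731972e+00  9.18579567e-02  1.23185113e+00  4.13905376e-05
  1.81981056e+00 -5.67193704e-02]
dq [-5.25782882e-04  8.19904134e-05  7.44635389e-04  1.23264690e-03
  1.00815244e-03  8.72074870e-04]
tau [-1.09296448e-03 -4.46461415e+01 -4.06438208e+01  6.97320281e-02
  2.96346552e-02 -1.29031814e-04]
position [0.24276734 0.54842621 0.24652701]
tcp_rot [[-9.14377101e-04 -9.14410454e-01  4.04787211e-01]
 [-1.69670982e-03  4.04788216e-01  9.14408892e-01]
 [-9.99998143e-01  1.49308115e-04 -1.92161827e-03]]
wrist_force [ 0.56458791  0.48134357 -0.0517101 ]
torque [-0.0115288  -0.02222703 -0.00228344]
finger_gap 0.08772584304329058
scene {'fx': 447.1177080081769, 'fy': 447.1177080081769, 'cx': 274.8560061938969, 'cy': 212.7692834319851, 'world_from_camera': array([[ 0.88493965,  0.17641263, -0.43099931, -0.02891287],
       [-0.46497289,  0.38659244, -0.79645872, -1.00678703],
       [ 0.0261157 ,  0.90522089,  0.42413807,  0.66065693],
       [ 0.        ,  0.        ,  0.        ,  1.        ]])}
top {'fx': 404.7736844517623, 'fy': 404.7736844517623, 'cx': 278.8431316142357, 'cy': 206.1508145207035, 'world_from_camera': array([[ 0.0193563 ,  0.99222227, -0.12296463,  0.36345443],
       [-0.99948334,  0.02235934,  0.02308906, -0.02987823],
       [ 0.02565889,  0.12245418,  0.99214243,  1.14294408],
       [ 0.        ,  0.        ,  0.        ,  1.        ]])}
{'fx': 354.5207875312348, 'fy': 354.5207875312348, 'cx': 283.9870742044063, 'cy': 206.76140088181893, 'mount': array([[ 1.60763258e-03,  2.72004695e-01, -9.62294582e-01,
        -1.36428961e-01],
       [-7.34616990e-04,  9.62295887e-01,  2.72003836e-01,
         7.46122007e-02],
       [ 9.99998438e-01,  2.69635721e-04,  1.74683749e-03,
        -9.36328363e-04],
       [ 0.00000000e+00,  0.00000000e+00,  0.00000000e+00,
         1.00000000e+00]])}
```

View pics/scene0.png

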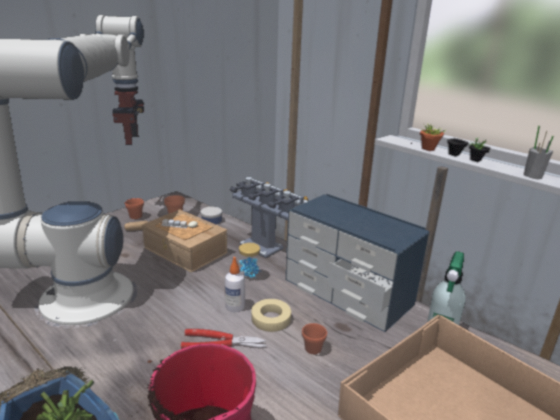

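View pics/top0.png

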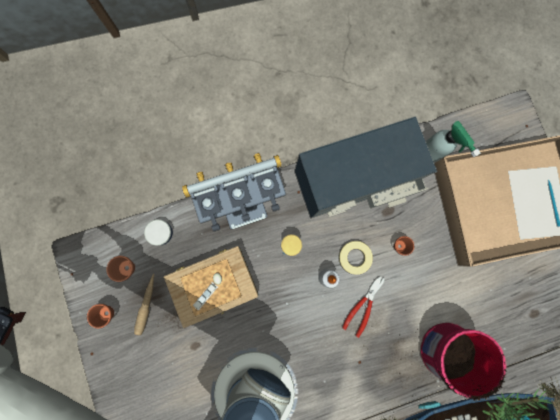

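Run:
```python
import cv2
i=cv2.imread('pics/top0.png')[90:290,150:390]; cv2.imwrite('pics/topc.png',cv2.resize(i,None,fx=3,fy=3,interpolation=cv2.INTER_CUBIC))
i=cv2.imread('pics/scene0.png')[120:320,180:420]; cv2.imwrite('pics/scenec.png',cv2.resize(i,None,fx=3,fy=3,interpolation=cv2.INTER_CUBIC))
```

```text
(no output)
```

View pics/topc.png

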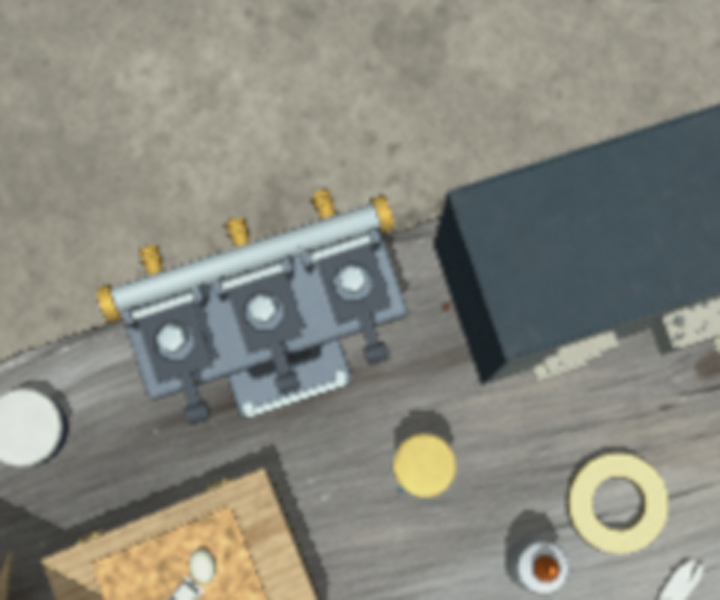

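View pics/scenec.png

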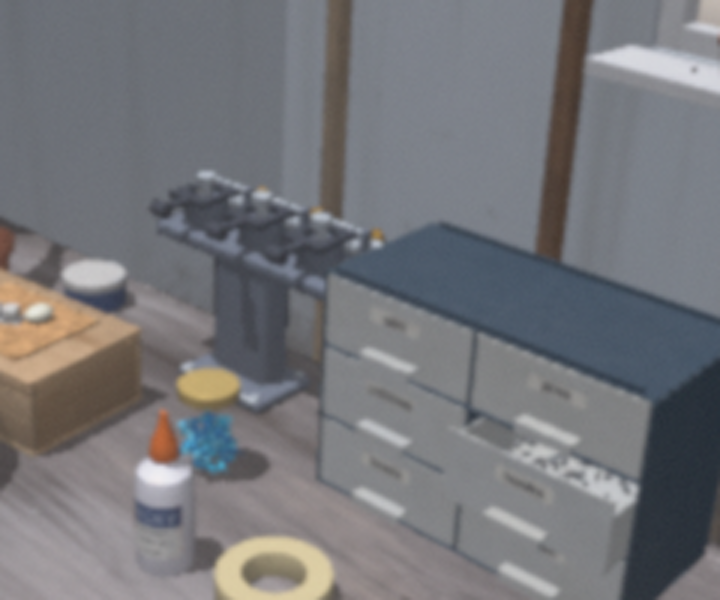

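The top crop shows bolt heads at (172,340), (264,310) and (352,281), and knobs at (196,411), (287,382) and (376,351). The drawer cabinet stands close to the right-hand station.

```bash
cat > h.py <<'E'
import numpy as np
from cell import bot
def ray(n,u,v,z,pose=None):
    m=bot.camera_model(n)
    T=m["world_from_camera"] if pose is None else pose@m["mount"]
    d=T[:3,:3]@np.array([(u-m["cx"])/m["fx"],-(v-m["cy"])/m["fy"],-1])
    o=T[:3,3]; return o+d*(z-o[2])/d[2]
def proj(n,p,pose=None):
    m=bot.camera_model(n)
    T=m["world_from_camera"] if pose is None else pose@m["mount"]
    c=T[:3,:3].T@(np.array(p)-T[:3,3]); return m["cx"]+m["fx"]*c[0]/-c[2], m["cy"]-m["fy"]*c[1]/-c[2]
E
python3 - <<'E'
from h import *
np.set_printoptions(precision=4,suppress=True)
f=lambda x,y:((x+.5)/3-.5+150,(y+.5)/3-.5+90)
B=[ray("top",*f(*c),.196) for c in [(172,340),(264,310),(352,281)]]
K=[ray("top",*f(*c),.18) for c in [(196,411),(287,382),(376,351)]]
print(np.array(B),np.array(K))
d=B[0]-B[2]; print(np.linalg.norm(d), np.degrees(np.arctan2(-d[0],d[1])))
print([np.degrees(np.arctan2(*(b-k)[1::-1])) for b,k in zip(B,K)],[np.linalg.norm((b-k)[:2]) for b,k in zip(B,K)])
for c in [(450,195),(485,380)]: # cabinet left top edge, guess z
  for z in (.15,.2,.25): print(z,ray("top",*f(*c),z))
i=bot.camera_model
g=lambda x,y:((x+.5)/3-.5+180,(y+.5)/3-.5+120)
for z in (.15,.18,.2,.22,.25): print('sc',z,ray("scene",*g(327,275),z),ray("scene",*g(440,224),z))
for b in B: print(proj("scene",b))
E
```

```text
[[ 0.4845  0.117   0.196 ]
 [ 0.5099  0.0459  0.196 ]
 [ 0.5347 -0.0228  0.196 ]] [[ 0.4303  0.0983  0.18  ]
 [ 0.4549  0.0271  0.18  ]
 [ 0.4813 -0.0431  0.18  ]]
0.1485488739633513 19.772659737940412
[np.float64(19.095739175473824), np.float64(18.876662953522885), np.float64(20.862958465217122)] [np.float64(0.057287657369633635), np.float64(0.058098026032977576), np.float64(0.05712121269606615)]
0.15 [ 0.6182 -0.1028  0.15  ]
0.2 [ 0.6053 -0.0992  0.2   ]
0.25 [ 0.5925 -0.0955  0.25  ]
0.15 [ 0.463  -0.1337  0.15  ]
0.2 [ 0.458  -0.1285  0.2   ]
0.25 [ 0.453  -0.1233  0.25  ]
sc 0.15 [ 0.5285 -0.0553  0.15  ] [0.6898 0.0029 0.15  ]
sc 0.18 [ 0.4957 -0.1112  0.18  ] [ 0.6475 -0.0564  0.18  ]
sc 0.2 [ 0.4739 -0.1485  0.2   ] [ 0.6194 -0.096   0.2   ]
sc 0.22 [ 0.4521 -0.1858  0.22  ] [ 0.5913 -0.1355  0.22  ]
sc 0.25 [ 0.4193 -0.2416  0.25  ] [ 0.549  -0.1948  0.25  ]
(np.float64(247.49715688809192), np.float64(177.22558487405882))
(np.float64(266.1116686486078), np.float64(184.0577964125196))
(np.float64(285.4888630403697), np.float64(191.12707195279623))
```

```bash
cat >> h.py <<'E'
from scipy.spatial.transform import Rotation as R
def rot(yaw,pitch=0):
    # jaws along manifold y; tool down; pitch (deg) tilts the fingers forward (+manifold x)
    a=np.radians(yaw); z=np.array([-np.sin(a),np.cos(a),0]); X=np.array([np.cos(a),np.sin(a),0])
    p=np.radians(pitch); x=np.array([0,0,-1])*np.cos(p)+X*np.sin(p)
    return np.c_[x,np.cross(z,x),z]
def plan(P,Rt,n,nr=None,g=0):
    s=bot.sense(); p,r=s["position"],s["tcp_rot"]
    nr=nr or n
    rv=R.from_matrix(r.T@Rt).as_rotvec()
    for i in range(n):
        d=r.T@((P-p)/(n-i)) ; rr=np.degrees(rv)/nr if i<nr else np.zeros(3)
        print([round(v,4) for v in d]+[round(v,2) for v in rr]+[g])
        p=p+r@np.round(d,4); r=r@R.from_rotvec(np.radians(np.round(rr,2))).as_matrix()
def pose():
    s=bot.sense(); T=np.eye(4); T[:3,:3]=s["tcp_rot"]; T[:3,3]=s["position"]; return T
def save(n,name):
    import cv2
    i=bot.read_camera(n); cv2.imwrite("pics/"+name,i[:,:,::-1])
E
python3 -c "
from h import *
plan(np.array([.4845,.117,.275]),rot(19.8),10,6)"
```

```text
[np.float64(-0.0028), np.float64(-0.0396), np.float64(-0.0297), np.float64(-7.28), np.float64(-0.02), np.float64(-0.01), 0]
[np.float64(-0.0028), np.float64(-0.0355), np.float64(-0.0344), np.float64(-7.28), np.float64(-0.02), np.float64(-0.01), 0]
[np.float64(-0.0028), np.float64(-0.0308), np.float64(-0.0387), np.float64(-7.28), np.float64(-0.02), np.float64(-0.01), 0]
[np.float64(-0.0028), np.float64(-0.0257), np.float64(-0.0423), np.float64(-7.28), np.float64(-0.02), np.float64(-0.01), 0]
[np.float64(-0.0028), np.float64(-0.0201), np.float64(-0.0452), np.float64(-7.28), np.float64(-0.02), np.float64(-0.01), 0]
[np.float64(-0.0028), np.float64(-0.0143), np.float64(-0.0473), np.float64(-7.28), np.float64(-0.02), np.float64(-0.01), 0]
[np.float64(-0.0029), np.float64(-0.0081), np.float64(-0.0488), np.float64(0.0), np.float64(0.0), np.float64(0.0), 0]
[np.float64(-0.0029), np.float64(-0.0081), np.float64(-0.0488), np.float64(0.0), np.float64(0.0), np.float64(0.0), 0]
[np.float64(-0.0028), np.float64(-0.0082), np.float64(-0.0487), np.float64(0.0), np.float64(0.0), np.float64(0.0), 0]
[np.float64(-0.0029), np.float64(-0.0081), np.float64(-0.0488), np.float64(0.0), np.float64(0.0), np.float64(0.0), 0]
```

Emit:
carry_out --pt "-0.0056 -0.0396 -0.0297 -7.28 0 0 0" --pt "-0.0056 -0.0355 -0.0344 -7.28 0 0 0" --pt "-0.0056 -0.0308 -0.0387 -7.28 0 0 0" --pt "-0.0056 -0.0257 -0.0423 -7.28 0 0 0" --pt "-0.0056 -0.0201 -0.0452 -7.28 0 0 0" --force 20

```text
time_s: 0.72
position: [0.3642, 0.3313, 0.2753]
tcp_rot: [[-0.0, -0.975, -0.221], [-0.0, -0.221, 0.975], [-1.0, 0.0, -0.0]]
wrist_force: [-0.1, 0.5, -0.8]
finger_gap: 0.0414
```

Emit:
carry_out --pt "0 -0.0143 -0.0473 -7.28 0 0 0" --pt "0 -0.0081 -0.0488 0 0 0 0" --pt "0 -0.0081 -0.0488 0 0 0 0" --pt "0 -0.0082 -0.0487 0 0 0 0" --pt "0 -0.0081 -0.0488 0 0 0 0"

```text
time_s: 1.35
position: [0.4851, 0.1156, 0.2753]
tcp_rot: [[-0.0, -0.941, -0.339], [-0.0, -0.339, 0.941], [-1.0, 0.0, 0.0]]
wrist_force: [-0.3, 0.1, 0.2]
finger_gap: 0.0006
```

Run:
```python
from h import *
np.set_printoptions(precision=4,suppress=True)
s=bot.sense(); print(s["position"],s["tcp_rot"],s["joint_pos"],s["wrist_force"],s["dq"])
np.save("p1.npy",pose()); save("wrist","w1.png"); print(bot.sense()["position"])
```

```text
[0.4851 0.1156 0.2753] [[-0.0004 -0.9409 -0.3387]
 [-0.     -0.3387  0.9409]
 [-1.      0.0004  0.0001]] [ 0.1657 -0.1731  1.4388  0.0001  1.8764 -1.7506] [-0.3159  0.1437  0.1507] [-0.7682  0.2441 -0.2114  0.0025 -0.0325 -0.7649]
[0.4871 0.111  0.2746]
```

View pics/w1.png

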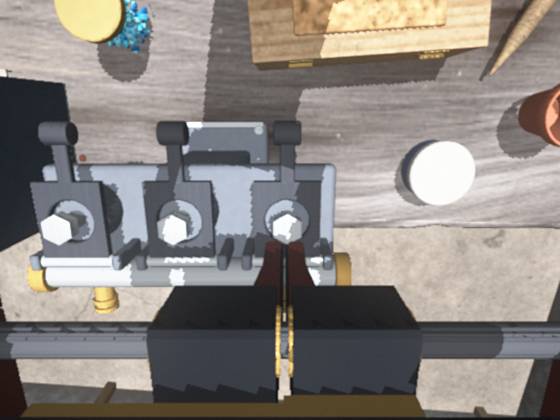

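The wrist view shows the three heads near (287,228), (173,230) and (58,230), with the closed fingers over the left one. The arm was still settling, so I'll take it again.

Run:
```python
from h import *
import cv2
np.set_printoptions(precision=4,suppress=True)
save("top","t1.png");
s=bot.sense(); print(s["position"],s["time_s"],s["dq"])
np.save("p2.npy",pose()); save("wrist","w2.png"); print(bot.sense()["position"])
i=cv2.imread('pics/w2.png')[100:300,20:330]; cv2.imwrite('pics/w2c.png',cv2.resize(i,None,fx=2.5,fy=2.5,interpolation=cv2.INTER_CUBIC))
```

```text
[0.4859 0.1135 0.2745] 1.45 [ 0.0703 -0.0166  0.0105  0.0416  0.0171  0.0664]
[0.4851 0.1154 0.2748]
```

View pics/w2c.png

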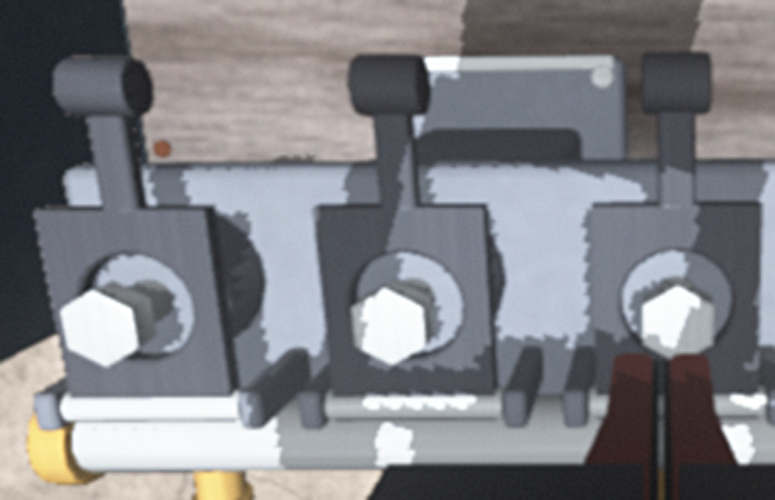

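Run:
```python
from h import *
np.set_printoptions(precision=4,suppress=True)
P=np.load("p2.npy")
f=lambda c:((c[0]+.5)/2.5-.5+20,(c[1]+.5)/2.5-.5+100)
B=np.array([ray("wrist",*f(c),.196,P) for c in [(678,322),(391,326),(99,328)]])
W=np.array([ray("wrist",*f(c),.179,P) for c in [(677,300),(411,302),(142,303)]])
K=np.array([ray("wrist",*f(c),.176+.006,P) for c in [(677,84),(391,85),(105,86)]])
print(B,W,K)
for Q in (B,W,K):
  d=Q[0]-Q[2]; print(np.linalg.norm(d), np.degrees(np.arctan2(-d[0],d[1])))
```

```text
[[ 0.4844  0.1166  0.196 ]
 [ 0.51    0.0475  0.196 ]
 [ 0.5356 -0.0232  0.196 ]] [[ 0.4839  0.1165  0.179 ]
 [ 0.5089  0.0477  0.179 ]
 [ 0.5339 -0.0221  0.179 ]] [[ 0.4289  0.0967  0.182 ]
 [ 0.4534  0.0283  0.182 ]
 [ 0.4778 -0.0402  0.182 ]]
0.1489569558006219 20.117317120940033
0.14731005770449107 19.82365838995035
0.1453975850282154 19.65196137587521
```

Emit:
carry_out --pt "0.018 0 0.0017 0 0 0 0" --pt "0.018 0 0 0 0 0 0" --pt "0.01 0 0 0 0 0 0" --pt "0.002 0 0 0 0 0 0" --pt "0 0 0 0 0 0 0"

```text
time_s: 2.12
position: [0.484, 0.119, 0.2278]
tcp_rot: [[0.0, -0.941, -0.339], [0.0, -0.339, 0.941], [-1.0, -0.0, -0.0]]
wrist_force: [-0.5, 0.6, 0.3]
finger_gap: 0.0002
```

Emit:
carry_out --pt "0.002 0 0 0 0 0 0" --pt "0.002 0 0 0 0 0 0" --pt "0.001 0 0 0 0 0 0" --pt "0 0 0 0 0 0 0"

```text
time_s: 2.62
position: [0.484, 0.1187, 0.2226]
tcp_rot: [[-0.0, -0.941, -0.339], [-0.0, -0.339, 0.941], [-1.0, 0.0, 0.0]]
wrist_force: [-0.1, -0.2, 0.1]
finger_gap: 0.0004
```

Emit:
carry_out --pt "0.001 0 0 0 0 0 0" --pt "0.001 0 0 0 0 0 0" --pt "0 0 0 0 0 0 0"

```text
time_s: 3.0
position: [0.4841, 0.1188, 0.2213]
tcp_rot: [[0.001, -0.941, -0.339], [0.0, -0.339, 0.941], [-1.0, -0.001, -0.0]]
wrist_force: [-1.8, 0.4, 3.9]
finger_gap: 0.0003
```

Emit:
carry_out --pt "0.001 0 0 0 0 0 0" --pt "0 0 0 0 0 0 0"

```text
time_s: 3.25
position: [0.4842, 0.1188, 0.2212]
tcp_rot: [[0.002, -0.941, -0.339], [0.0, -0.339, 0.941], [-1.0, -0.002, -0.0]]
wrist_force: [-2.7, 0.3, 8.3]
finger_gap: 0.0004
```

Bolt 1 stays put at 8 N, so it is tight. Next is bolt 2.

Emit:
carry_out --pt "-0.018 0 0 0 0 0 0" --pt "0 0 -0.038 0 0 0 0" --pt "0 0 -0.0385 0 0 0 0" --pt "0 0 0 0 0 0 0" --pt "0.008 0 0 0 0 0 0"

```text
time_s: 3.88
position: [0.5102, 0.0471, 0.2303]
tcp_rot: [[0.001, -0.941, -0.338], [0.001, -0.338, 0.941], [-1.0, -0.001, 0.0]]
wrist_force: [0.5, 0.1, -0.1]
finger_gap: 0.0005
```

Emit:
carry_out --pt "0.005 0 0 0 0 0 0" --pt "0.002 0 0 0 0 0 0" --pt "0.001 0 0 0 0 0 0" --pt "0 0 0 0 0 0 0"

```text
time_s: 4.38
position: [0.5099, 0.047, 0.2217]
tcp_rot: [[0.0, -0.941, -0.339], [-0.0, -0.339, 0.941], [-1.0, -0.0, -0.0]]
wrist_force: [0.2, -0.0, 1.4]
finger_gap: 0.0006
```

Emit:
carry_out --pt "0.001 0 0 0 0 0 0" --pt "0.001 0 0 0 0 0 0" --pt "0 0 0 0 0 0 0"

```text
time_s: 4.75
position: [0.51, 0.0469, 0.2198]
tcp_rot: [[0.0, -0.941, -0.339], [0.0, -0.339, 0.941], [-1.0, -0.0, 0.0]]
wrist_force: [1.0, 1.4, 1.2]
finger_gap: 0.0001
```

Emit:
carry_out --pt "0.002 0 0 0 0 0 0" --pt "0.002 0 0 0 0 0 0" --pt "0 0 0 0 0 0 0"

```text
time_s: 5.12
position: [0.5099, 0.0467, 0.2152]
tcp_rot: [[-0.001, -0.941, -0.339], [-0.0, -0.339, 0.941], [-1.0, 0.001, -0.0]]
wrist_force: [-0.2, -0.6, 0.0]
finger_gap: 0.0003
```

Bolt 2 is sinking. I'll push it to the bottom.

Emit:
carry_out --pt "0.002 0 0 0 0 0 0" --pt "0.002 0 0 0 0 0 0" --pt "0.001 0 0 0 0 0 0" --pt "0 0 0 0 0 0 0"

```text
time_s: 5.62
position: [0.5099, 0.0467, 0.2113]
tcp_rot: [[0.001, -0.941, -0.339], [-0.0, -0.339, 0.941], [-1.0, -0.001, -0.0]]
wrist_force: [-2.4, -0.4, 5.5]
finger_gap: 0.0005
```

Emit:
carry_out --pt "0.001 0 0 0 0 0 0" --pt "0 0 0 0 0 0 0"

```text
time_s: 5.88
position: [0.51, 0.0467, 0.2112]
tcp_rot: [[0.002, -0.941, -0.339], [-0.0, -0.339, 0.941], [-1.0, -0.001, -0.001]]
wrist_force: [-2.9, 0.1, 8.6]
finger_gap: -0.0
```

Bolt 2 bottomed after 10 mm, so it is the loose one. I'll lift away, shift in front of the knob, open the fingers and check by eye.

Emit:
carry_out --pt "-0.03 0 0 0 0 0 0" --pt "-0.025 0.01 0 0 0 0 45" --pt "0 0.025 0 0 0 0 45" --pt "0 0.025 0 0 0 0 45" --pt "0 0 0 0 0 0 45"

```text
time_s: 6.5
position: [0.453, 0.0262, 0.2648]
tcp_rot: [[0.001, -0.941, -0.338], [-0.0, -0.338, 0.941], [-1.0, -0.001, -0.0]]
wrist_force: [-0.1, 1.0, 0.5]
finger_gap: 0.0369
```

Emit:
carry_out --pt "0 0 0 0 0 0 45" --pt "0 0 0 0 0 0 45"

```text
time_s: 6.75
position: [0.454, 0.0267, 0.2641]
tcp_rot: [[-0.001, -0.941, -0.339], [0.0, -0.339, 0.941], [-1.0, 0.001, 0.0]]
wrist_force: [0.0, -1.1, -0.5]
finger_gap: 0.0397
```

Run:
```python
from h import *
import cv2
np.set_printoptions(precision=4,suppress=True)
s=bot.sense(); print(s["position"],s["time_s"],s["finger_gap"])
np.save("p3.npy",pose()); save("wrist","w3.png"); save("top","t3.png")
X=np.array([.9403,.3404,0]);b=np.array([.5098,.047,0])
k=b-.06*X+[0,0,.176]; print(k, proj("wrist",k,np.load("p3.npy")),proj("top",k))
i=cv2.imread('pics/t3.png')[150:250,180:300]; cv2.imwrite('pics/t3c.png',cv2.resize(i,None,fx=6,fy=6,interpolation=cv2.INTER_CUBIC))
```

```text
[0.454  0.0267 0.2641] 6.75 0.03968310566283864
[0.4534 0.0266 0.176 ] (np.float64(285.42478173308075), np.float64(223.308873235611)) (np.float64(245.63963560289972), np.float64(217.81073166554026))
```

View pics/w3.png

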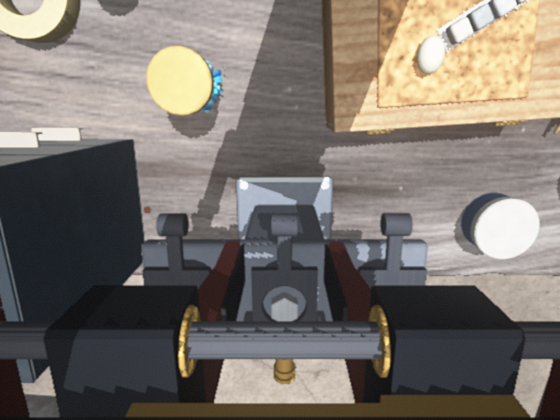

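View pics/t3c.png

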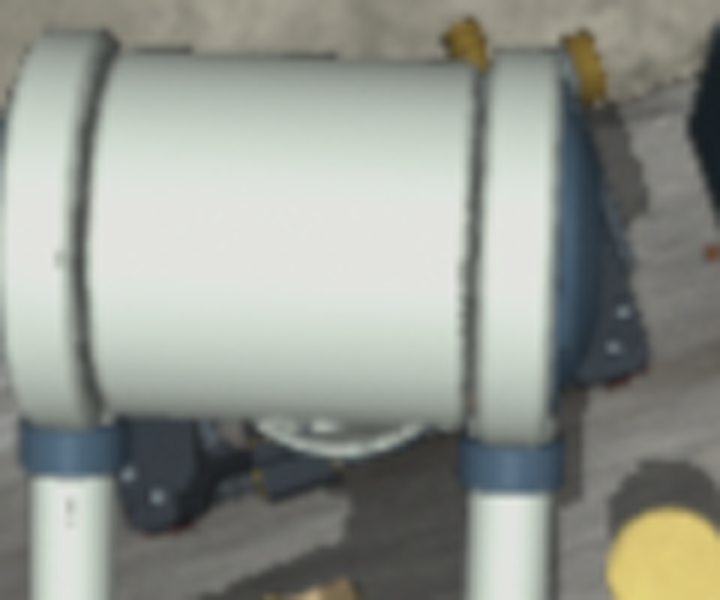

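The wrist view puts the knob at (285,224) against a predicted (285,223). It is centred between the fingers, so I'll go down and pinch it.

Emit:
carry_out --pt "0.03 0 0 0 0 0 45" --pt "0.03 0 0 0 0 0 45" --pt "0.018 0 0 0 0 0 45" --pt "0.004 0 0 0 0 0 45" --pt "0 0 0 0 0 0 45"

```text
time_s: 7.48
position: [0.4538, 0.0265, 0.1833]
tcp_rot: [[0.001, -0.941, -0.339], [-0.0, -0.339, 0.941], [-1.0, -0.001, -0.0]]
wrist_force: [-0.7, -0.4, 0.0]
finger_gap: 0.0397
```

Emit:
carry_out --pt "0 0 0 0 0 0 0" --pt "0 0 0 0 0 0 0" --pt "0 0 0 0 0 0 0" --pt "0 0 0 0 0 0 0" --force 20

```text
time_s: 7.98
position: [0.4537, 0.0266, 0.183]
tcp_rot: [[0.001, -0.941, -0.339], [0.0, -0.339, 0.941], [-1.0, -0.001, 0.0]]
wrist_force: [0.6, 0.9, 1.6]
finger_gap: 0.0181
```

Run:
```python
from h import *
s=bot.sense(); print(s["position"],s["time_s"],s["finger_gap"],s["wrist_force"])
save("wrist","w4.png"); save("scene","s4.png")
```

```text
[0.45368421 0.0266328  0.18296852] 7.975 0.01810442537387488 [0.59800143 0.92031242 1.59692344]
```

View pics/w4.png

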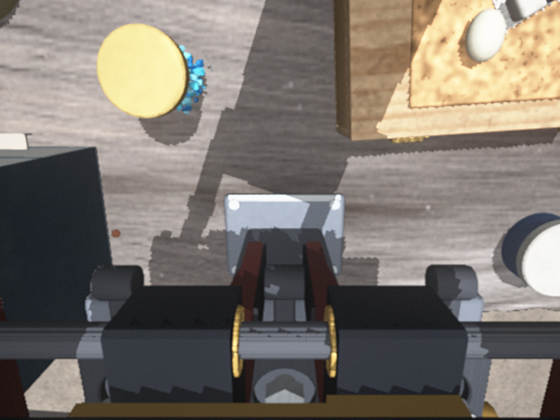

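The gap is 18.1 mm, so the knob is pinched. Now I'll swing it through the arc in 6° steps.

Emit:
carry_out --pt "-0.0094 -0.0005 0 0 0 0 0" --pt "-0.0093 -0.0015 0 0 0 0 0" --pt "-0.0091 -0.0024 0 0 0 0 0" --pt "-0.0088 -0.0034 0 0 0 0 0" --pt "-0.0084 -0.0043 0 0 0 0 0"

```text
time_s: 8.7
position: [0.4649, 0.0307, 0.2282]
tcp_rot: [[-0.001, -0.941, -0.339], [-0.0, -0.339, 0.941], [-1.0, 0.001, 0.0]]
wrist_force: [-0.2, 1.7, -2.1]
finger_gap: 0.0175
```

Emit:
carry_out --pt "0 0 0 0 0 0 0"

```text
time_s: 8.82
position: [0.4651, 0.0307, 0.2285]
tcp_rot: [[0.0, -0.941, -0.339], [0.0, -0.339, 0.941], [-1.0, -0.0, -0.0]]
wrist_force: [-2.9, 0.7, 1.1]
finger_gap: 0.0178
```

Emit:
carry_out --pt "-0.0079 -0.0051 0 0 0 0 0" --pt "-0.0073 -0.0059 0 0 0 0 0" --pt "-0.0067 -0.0067 0 0 0 0 0" --pt "-0.0059 -0.0073 0 0 0 0 0" --pt "-0.0051 -0.0079 0 0 0 0 0"

```text
time_s: 9.45
position: [0.4963, 0.042, 0.2611]
tcp_rot: [[0.0, -0.941, -0.339], [0.0, -0.339, 0.941], [-1.0, -0.0, 0.0]]
wrist_force: [-2.8, 1.5, -0.7]
finger_gap: 0.0179
```

Emit:
carry_out --pt "0 0 0 0 0 0 0" --pt "0 0 0 0 0 0 0" --pt "0 0 0 0 0 0 0"

```text
time_s: 9.82
position: [0.496, 0.0419, 0.2609]
tcp_rot: [[0.001, -0.941, -0.339], [0.0, -0.339, 0.941], [-1.0, -0.001, -0.0]]
wrist_force: [-2.6, 1.2, 2.6]
finger_gap: 0.0178
```

Run:
```python
from h import *
import cv2
np.set_printoptions(precision=4,suppress=True)
s=bot.sense(); print(s["position"],s["time_s"],s["finger_gap"],s["wrist_force"],s["dq"])
X=np.array([.9403,.3404]);b=np.array([.5098,.047])
g=s["position"]+.006*s["tcp_rot"][:,0]; r=(g[:2]-b)@X-.03; h=g[2]-.176
print("r",np.hypot(r,h),"ang",np.degrees(np.arctan2(h,-r)))
save("wrist","w5.png"); save("scene","s5.png")
i=cv2.imread('pics/s5.png')[100:270,200:380]; cv2.imwrite('pics/s5c.png',cv2.resize(i,None,fx=3.5,fy=3.5,interpolation=cv2.INTER_CUBIC))
```

```text
[0.496  0.0419 0.2609] 9.825 0.017793135954813067 [-2.5988  1.2273  2.6156] [ 0.002  -0.0013  0.0029 -0.0014  0.0012 -0.0018]
r 0.09068018046968222 ang 60.43468234431378
```

View pics/w5.png

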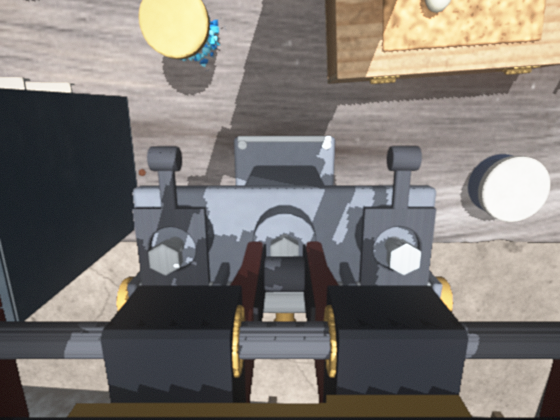

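View pics/s5c.png

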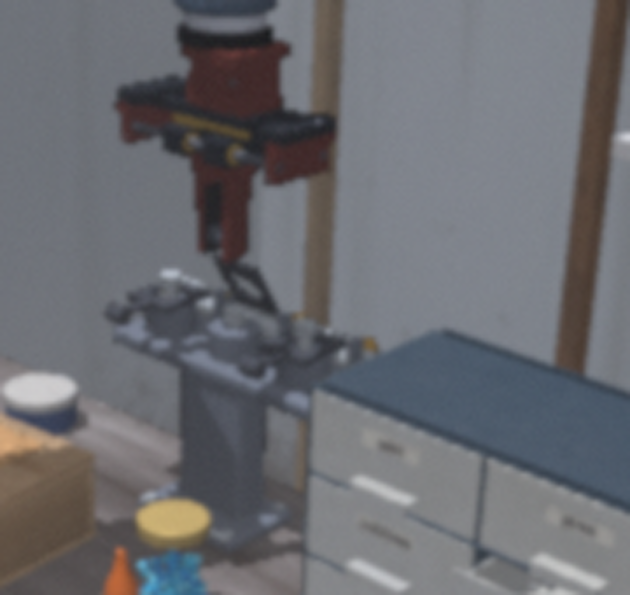

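The middle cap stands open at about 60° with its knob held at (285,273) in the wrist view. The outer caps are shut and the bystanders are undisturbed, so I'm handing in.

Run:
```python
from cell import bot
print(bot.job_done()); s=bot.sense(); print(s["time_s"],s["finger_gap"],s["position"])
```

```text
the job is handed in; nothing more can be done
None
the job is handed in; nothing more can be done
```

The middle bolt was the loose one. Its cap is open at about sixty degrees, still held by the knob, and the job is handed in.

- **Tapping:** The left bolt did not move under about 8 N. The middle bolt sank 10 mm and stopped firmly at about 8.6 N. I did not tap the right bolt, since only one is loose.
- **Cap:** I pinched the middle cap's knob on its end faces with 20 N and swung it up. From the arm's pose the cap stands at 60.4° with the knob at 90.7 mm radius (expected 90 mm), and the fingers were 17.8 mm apart on the 18 mm knob.
- **Last pictures:** The middle cap is open, and the left and right caps are shut. The jar and tin look undisturbed; I did not check the tape roll and clay pot again, but the arm never went near the roll and only passed well above any pots on its way in.
- **Time and force:** It took about 9.8 s of the 48 s. The largest wrist force I read was about 9 N, well under the limits. No check failed or disagreed. The state cannot be read after handing in, so I could not watch the final second.

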